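# Set a silver cup in the forming block and poise the doming punch over it

## Task

Take the silver cup that already lies hollow side up and seat it fully in the round pocket of the steel forming block, still hollow side up, and let go of it. Then take the red-handled doming punch from its wooden stand, carry it over the bur stand without anything touching the bur stand, and finish while still holding the punch still and upright, centred with its ball nose about 8 mm above the cup's rim, ready to strike: do not touch the cup or the block with the punch, and do not put it down or let go. Leave the upside-down cup, the bur box, the marker and the bench block where they are.

Things in the scene. Friction and masses are not known exactly. Their poses are not given: they have to be found in the camera images.
- cup: The silver-coloured metal cup to use, round, open at the top (hollow side up) from the start: 38 mm outside diameter, 26 mm high, wall 2.5 mm, inside diameter 33 mm, about 60 g. The lowest 10 mm of the outside tapers to a 26 mm foot; above that the side is straight. Origin: centre of its underside; z points out of the open mouth. Stands on the table, left or right of the bur stand. Grip it by the straight upper part of the side.
- cup_rim (a point): Centre of the cup's open mouth, at rim height (26 mm above the cup's underside), moving with the cup; axes as the cup's.
- inverted_cup: An identical silver cup that lies mouth down, so that its closed round 26 mm bottom shows on top: a bystander, leave it alone. Origin: centre of the rim on the table; z up.
- forming_block: Steel block 90 x 90 mm, 40 mm high, fixed, with one round pocket in the middle of its top, 41 mm diameter, 8 mm deep, edge chamfered 1.5 mm. Origin: centre of its underside; z up. Left or right of the bur stand.
- pocket (a point): Centre of the flat floor of the pocket, 32 mm above the table (8 mm below the block's top); z up. The seated cup's underside rests here and 18 mm of the cup stands proud of the block.
- punch_stand: Dark wooden block 80 x 80 mm, 60 mm high, fixed, with a 28 mm hole, 55 mm deep, in the middle of its top in which the punch hangs by its collar. Origin: centre of its underside; z up. Always on the other side of the bur stand from the forming block.
- punch: Doming punch, 125 mm long, 0.15 to 0.3 kg, upright, nose down in its stand, free to lift out straight up: steel ball nose 22 mm diameter at the bottom, 16 mm shank, steel collar 38 mm diameter from 50 to 55 mm above the nose tip (the collar rests on the stand's top), then a round red handle 24 mm diameter from 55 to 125 mm. Origin: the tip of the nose (10 mm above the table at the start); z runs along the handle, up.
- punch_nose (a point): Lowest point of the punch's ball nose, the same point as the punch's origin.
- bur_stand: Light wooden block 200 mm long (its x) and 65 mm wide (its y), 55 mm high, full of upright steel burs, 105 mm high over all, fixed, its length pointing away from the robot, between the forming block and the punch stand. Origin: centre of its underside. The punch must pass above it and nothing may touch it.
- bur_box: Small yellow plastic box of burs, 60 x 32 x 12 mm, loose bystander. Origin: centre of its underside.
- marker: Black marker pen, 130 x 12 x 11 mm, along its x, loose bystander. Origin: centre of its underside.
- bench_block: Square steel bench block on a rubber foot, 65 x 65 x 22 mm, loose bystander beyond the far end of the bur stand. Origin: centre of its underside.
Mind the look-alikes: they are no part of the job. Leave any orange look-alike of the cup alone. What is shaped like the punch but green is not meant.

How it is judged:
On the way, in this order (a step that is already met when the one before it is completed fails the run):
1. the cup is seated in the pocket hollow side up, at rest and let go (horizontal distance between cup and pocket below 0.003 m and z of cup in the frame of pocket between -0.003 and 0.002 m and angle between cup's own z axis and vertical below 0.08 rad and contact force between the fingers and cup below 0.05 N and linear speed of cup below 0.02 m/s), for 0.2 s.
2. the held punch passes over the bur stand, its nose above the burs (y of punch_nose in the frame of bur_stand between -0.05 and 0.05 m and x of punch_nose in the frame of bur_stand between -0.13 and 0.13 m and z of punch_nose in the frame of bur_stand above 0.105 m and contact force between the fingers and punch above 1 N), for 0.02 s.
At the end, for the whole second after the job is handed in: Cup seated in the pocket hollow side up (3 mm off centre, 2 mm off the floor, 0.08 rad tilt at most), at rest, not held; punch held still in the fingers, upright within 0.1 rad, nose within 5 mm of the cup's axis and 3 to 14 mm above its rim, touching neither cup nor block (all of step 1 and horizontal distance between punch_nose and cup_rim below 0.005 m and z of punch_nose in the frame of cup_rim between 0.003 and 0.014 m and angle between punch's own z axis and vertical below 0.1 rad and linear speed of punch below 0.02 m/s and contact force between the fingers and punch above 1 N and contact force between punch and cup below 0.05 N and contact force between punch and forming_block below 0.05 N); the arm keeps its last pose, push and grip.
It fails at once if the bur stand is touched (contact force between anything else and bur_stand above 1 N).
It fails at once if the punch touches the cup or the forming block (contact force between punch and cup above 0.3 N or contact force between punch and forming_block above 0.3 N).
It fails at once if the upside-down cup, bur box, marker or bench block is moved more than 20 mm (distance of any of inverted_cup, bur_box, marker, bench_block from where it was at the start of the episode above 0.02 m).
It also fails if it takes over 66 s, if anything falls off the work surface, if the arm or the gripper's body presses on something with over 40 N, if the wrist force passes 120 N, or if a joint passes its speed limit or range.

## Robot

A 6-joint arm with a two-finger parallel gripper is mounted at the origin on the work surface. World frame = base frame: x ahead of the robot, y to its left, z up, the work surface at z = 0. Lengths are in m, angles in rad, forces in N, time in s.
With the tool pointing down it reaches from about 0.25 to 0.8 m from the base axis. Payload 3.9 kg.
Tool frame: the origin (TCP) lies midway between the tips of the shut fingers; the grasp point (between the pads) lies 19 mm behind it; z points along the fingers, y is the line along which they close (so a half turn about z gives the same grasp; the last joint's range is limited). The gripper opens to 85 mm and grips with 20 to 120 N. Pads are 22 mm wide; open, the fingers measure 114 mm over their backs; the gripper's body (76 mm by 85 mm) begins 54 mm behind the grasp point. The pads swing forward as they close: fully open they stand 13 mm farther back than shut.
Start: joints at [1.271, 0.26, -0.138, 1.173, 0, 1.571], TCP at [0.155, 0.502, 0.231] pointing down, gripper open.
Joint ranges: [-2.78, 2.78], [-0.83, 1.72], [-1.28, 1.37], [-1.9, 2.12], [-1.57, 1.48], [-3.14, 3.14]. Speed limits (rad/s): [2.57, 2.57, 3.14, 3.14, 3.14, 3.14].

## Interface

Orientations are given as a unit quaternion [x, y, z, w].
In Python, from bench import ctrl gives the robot as it stands.
- The arm moves only by the tool servo_tool, never from a script. Its argument "commands" is a list that holds one entry, the list of rows, each a list of 6 numbers: the shift along the tool's x, y, z in mm, then the turn, a rotation vector about the tool's x, y, z in degrees. A call has 1 to 20 rows; each row shifts and turns the commanded pose from where the row before left it, along the tool's axes as they then stand; what a row does not reach is not made up. A row lasts 1/8 s, in which the tool goes at most 62.5 mm and 10.7 degrees, less where a joint would pass 70% of its speed; a pose out of reach is approached as far as the arm can. A call with a gripper value outside its range is refused whole. "jaw" is the finger opening in mm, from 0 to 85.4, set as the call begins (left out, the last holds). The fingers move at their own pace and stop on an object; the grip force is fixed at half the most. Time passes only in rows, so rows that do not move let the fingers close. It gives the time, the measured TCP pose, the force, the opening and the grip force at its end, in the units of the state.
- ctrl.read_state(): the state, without advancing time (a new reading comes with each control period).
- ctrl.snapshot(name): name is "scene" or "top" or "wrist"; returns the picture (400x640x3 uint8, blue, green, red); there is no depth.
- ctrl.camera_params(name): a dict with "fov_y" (degrees; the focal length in pixels is half the picture's height over the tangent of half this angle, whatever the lens; pixels are square), "cx", "cy" (the principal point, pixels), "k1" (the pictures are not rectified: a ray, as slopes to the right and down, at radius r is drawn at 1 + k1 r^2 times it, then the intrinsics apply), "R" (3x3) and "t" (3): a world point X has camera coordinates R X + t; the wrist camera has in their place "tool_from_camera" (4x4, takes a point from camera to tool coordinates, whose origin is the TCP and whose axes are the flange's). Camera axes: x right, y down, z forward; pixel columns grow to the right and rows downward; lengths in m; the calibration is good to about 2 mm. A picture is of the moment at which its call begins: read the wrist's pose just before it. camera_params takes no time and is no camera call.
- ctrl.close_job(): hands the job in; it is judged then, once.
The state is a dict: "time": time; "joint_pos": joint angles; "qd": joint speeds; "joint_torque": joint torques, N m; "tool_pos": TCP position; "tool_rot": TCP orientation; "force": force on the tool from outside, world axes, zero at the start; "torque": the same for the moment, N m; "opening": opening from 0.0 (shut) to 1.0 (fully open); "grasp_force": force on a finger pad.
Only numpy, scipy, OpenCV 4.12 (cv2) and the standard library are available. Lean on these libraries where they do the work, as an engineer would, in place of code of your own. Each camera call takes 0.05 s, during which the arm holds its last target. There are 200 camera calls.

## Working session

There is one attempt and no reset: what is moved stays moved. The work goes in short steps, Python scripts to look and compute and a tool call to move; the robot and the scene stay as the last step left them, time stands still between calls to the robot, and variables do not carry over. Pictures are saved under pics/ and viewed, at most 11 in all, crops included, and the job is handed in when it is done.

Besides the shell and the picture viewer there is one more tool, called after "Call:" as name(argument=value, ...), one argument or row to a line, values as JSON. servo_tool: Moves the arm, as the interface text tells. Its arguments: {"type":"object","properties":{"commands":{"type":"array","items":{"type":"array","items":{"type":"array","items":{"type":"number"}}}},"jaw":{"type":"number"}},"required":["commands"]}

```bash
mkdir -p pics; ls
python3 - <<'E'
from bench import ctrl
import cv2,numpy as np
np.set_printoptions(precision=4,suppress=True)
s=ctrl.read_state();print(s)
for n in("scene","top","wrist"):
    p=ctrl.camera_params(n);print(n,p)
    cv2.imwrite(f"pics/{n}0.png",ctrl.snapshot(n))
E
```

```text
pics
{'time': 0.0, 'joint_pos': array([ 1.271 ,  0.2607, -0.1394,  1.1727,  0.    ,  1.5708]), 'qd': array([ 0.0008, -0.0019, -0.0011,  0.0008, -0.0005,  0.0002]), 'joint_torque': array([  0.0012, -40.5678,  25.3922,   0.0189,   0.0001,   0.    ]), 'tool_pos': array([0.1548, 0.5009, 0.2305]), 'tool_rot': array([ 0.1494,  0.9888, -0.001 , -0.0002]), 'force': array([ 0.7945, -0.0504, -0.3065]), 'torque': array([ 0.006 , -0.0643, -0.0321]), 'grasp_force': 0.0, 'opening': 0.9987063248902112}
scene {'fov_y': 45.72898225585929, 'cx': 322.3235124469557, 'cy': 205.32213974032499, 'k1': 0.022871538168021826, 'R': array([[-0.4183,  0.9083,  0.0003],
       [ 0.6579,  0.3032, -0.6894],
       [-0.6262, -0.2882, -0.7244]]), 't': array([ 0.2345, -0.3229,  1.5373])}
top {'fov_y': 57.76143888588834, 'cx': 328.7632348679519, 'cy': 201.19993961070807, 'k1': -0.07638756603872614, 'R': array([[ 0.0035, -1.    , -0.0021],
       [-0.9696, -0.0028, -0.2445],
       [ 0.2445,  0.0029, -0.9696]]), 't': array([-0.013 ,  0.5738,  0.7645])}
wrist {'fov_y': 60.18527460523629, 'cx': 322.8968884273889, 'cy': 200.12579151341248, 'k1': 0.015709496033739164, 'tool_from_camera': array([[-0.0007, -0.9519, -0.3065,  0.0781],
       [ 1.    , -0.0006, -0.0004, -0.0013],
       [ 0.0002, -0.3065,  0.9519, -0.1413],
       [ 0.    ,  0.    ,  0.    ,  1.    ]])}
```

View pics/top0.png

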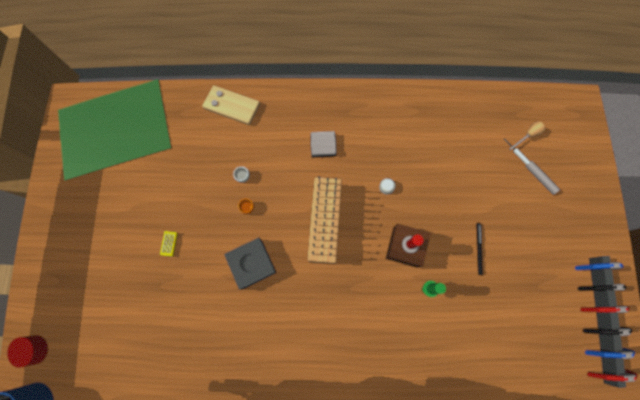

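View pics/scene0.png

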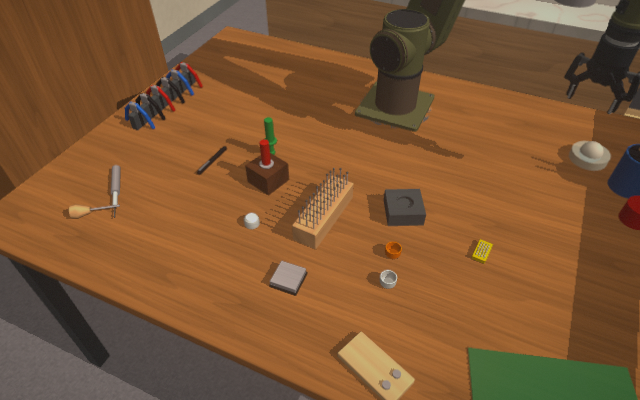

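Top view: the silver hollow-up cup is at (241,174), the inverted one (white dome) at (388,186), and the orange look-alike at (246,207). The block is at (250,263), the bur stand at (325,220), the red punch at (415,242) in its stand at (408,245), and the green look-alike at (433,289). I choose the silver cup at (241,174) and the red punch. Next I measure both and check the cup in a close crop.

```bash
cat > h.py <<'E'
from bench import ctrl
import cv2,numpy as np
from scipy.spatial.transform import Rotation as Ro
np.set_printoptions(precision=4,suppress=True)
def cam(name,s=None):
    p=ctrl.camera_params(name); f=200/np.tan(np.radians(p["fov_y"]/2))
    K=np.array([[f,0,p["cx"]],[0,f,p["cy"]],[0,0,1.]])
    if name=="wrist":
        T=np.eye(4);T[:3,:3]=Ro.from_quat(s["tool_rot"]).as_matrix();T[:3,3]=s["tool_pos"]
        M=np.linalg.inv(T@p["tool_from_camera"]);R,t=M[:3,:3],M[:3,3]
    else: R,t=np.array(p["R"]),np.array(p["t"])
    return K,np.array([p["k1"],0,0,0,0.]),R,t
def shot(name,file=None):
    s=ctrl.read_state(); im=ctrl.snapshot(name)
    if file: cv2.imwrite("pics/"+file,im)
    return im,cam(name,s)
def plane(c,uv,z):
    K,D,R,t=c; n=cv2.undistortPoints(np.float64(uv).reshape(-1,1,2),K,D).reshape(-1,2)
    d=np.c_[n,np.ones(len(n))]@R; o=-R.T@t
    return o+d*((z-o[2])/d[:,2])[:,None]
def proj(c,X):
    K,D,R,t=c; return cv2.projectPoints(np.float64(X).reshape(-1,1,3),cv2.Rodrigues(R)[0],t,K,D)[0].reshape(-1,2)
def blobs(m,amin=30):
    cs,_=cv2.findContours(m.astype(np.uint8),cv2.RETR_EXTERNAL,cv2.CHAIN_APPROX_NONE)
    return sorted([c for c in cs if cv2.contourArea(c)>=amin],key=cv2.contourArea,reverse=True)
E
python3 - <<'E'
from h import *
im=cv2.imread("pics/top0.png");c=cam("top")
h=cv2.cvtColor(im,cv2.COLOR_BGR2HSV);H,S,V=cv2.split(h)
def box(m,x0,y0,x1,y1):
    o=np.zeros_like(m);o[y0:y1,x0:x1]=m[y0:y1,x0:x1];return o
def rep(n,m,z):
    for b in blobs(m)[:1]:
        (r,sz,a)=cv2.minAreaRect(b);pts=cv2.boxPoints((r,sz,a))
        print(n,r,sz,cv2.contourArea(b),plane(c,[r],z)[0]);print(plane(c,pts,z)[:,:2].tolist() if n in('block','stand','bur') else '')
rep('cup',box(S<90,225,160,258,188),.026)
rep('inv',box(S<90,375,172,402,200),.026)
rep('block',box((S<110)&(V<110),215,230,285,295),.04)
rep('stand',box((V<90),380,220,435,270),.06)
rep('red',box((S>180)&((H<6)|(H>174)),380,220,435,270),.135)
rep('bur',box((V>170),300,170,350,270),.055)
crop=np.hstack([cv2.resize(im[155:215,210:270],(400,400),interpolation=2),cv2.resize(im[215:275,375:435],(400,400),interpolation=2)])
cv2.imwrite("pics/crop.png",crop)
E
```

```text
cup (241.0, 173.5) (15.0, 16.0) 191.0 [0.6559 0.2082 0.026 ]

inv (386.75, 185.75) (14.849242210388184, 15.55634880065918) 185.5 [ 0.6249 -0.1538  0.026 ]

block (249.5424346923828, 263.4450378417969) (39.34478759765625, 41.27010726928711) 1501.5 [0.433  0.1713 0.04  ]
[[0.4525481300915941, 0.23610695046158017], [0.4952539734439019, 0.15090419901236862], [0.41359640577369877, 0.10773500265880374], [0.37242667128717594, 0.19132314461609573]]
stand (407.6761169433594, 246.74159240722656) (37.35844802856445, 34.245243072509766) 391.0 [ 0.4704 -0.191   0.06  ]
[[0.44360056312282636, -0.13898224520878688], [0.5194880723023703, -0.161397460545361], [0.49755536110491616, -0.24407919713667062], [0.42234114169205306, -0.21997749239961137]]
red (415.50006103515625, 241.50003051757812) (11.31370735168457, 15.55634880065918) 126.5 [ 0.472  -0.1916  0.135 ]

bur (319.5264587402344, 218.6558837890625) (36.12405014038086, 83.59917449951172) 1710.0 [0.536  0.0102 0.055 ]
[[0.44278377938750524, 0.05744807232798771], [0.6410322438641345, 0.04672338346437878], [0.6342977890997104, -0.039515536742715504], [0.43688502396262374, -0.024158765699994547]]
```

View pics/crop.png

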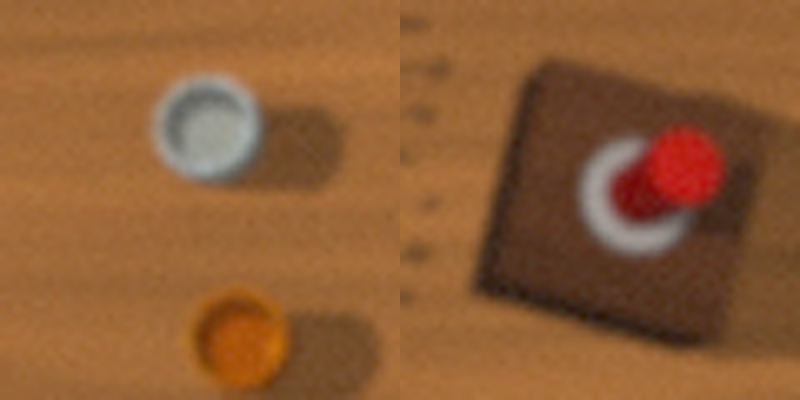

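The crops confirm both choices: the silver cup is hollow side up at crop (208,128), and the red punch stands in its collar at crop (660,180). Now I move above the cup for a wrist look.

Call:
servo_tool(
  commands=[
    [[0,0,0,0,0,-8.6],[0,0,0,0,0,-8.6],[-40,-23,7,0,0,0],[-40,-23,7,0,0,0],[-40,-23,7,0,0,0],[-40,-23,7,0,0,0],[-40,-23,7,0,0,0],[-40,-23,7,0,0,0],[-40,-23,7,0,0,0],[-40,-23,7,0,0,0],[-40,-23,7,0,0,0],[-40,-23,7,0,0,0],[-40,-23,7,0,0,0],[-40,-23,7,0,0,0],[-20,-17,6,0,0,0],[0,0,0,0,0,0],[0,0,0,0,0,0]],
  ],
  jaw=70,
)

```text
time: 2.28
tool_pos: [0.654, 0.2092, 0.1412]
tool_rot: [-0.0, 1.0, 0.0, -0.001]
force: [0.5, 0.1, -0.5]
opening: 0.821
grasp_force: 0.0
```

Run:
```python
from h import *
im,c=shot("wrist","w1.png")
p=proj(c,[[.655,.208,.026]]);print(p)
h=cv2.cvtColor(im,cv2.COLOR_BGR2HSV)
for b in blobs(h[...,1]<90,300)[:6]:
    if len(b)>5:
        e=cv2.fitEllipse(b);print(e,cv2.contourArea(b),plane(c,[e[0]],.026)[0])
```

```text
[[323.192 196.6  ]]
((283.10400390625, 336.2265319824219), (146.27670288085938, 622.9154663085938), 92.57676696777344) 41189.5 [0.7852 0.1723 0.026 ]
((319.2676696777344, 199.41905212402344), (47.41131591796875, 49.38412094116211), 0.8968828320503235) 1837.5 [0.6573 0.2049 0.026 ]
```

View pics/w1.png

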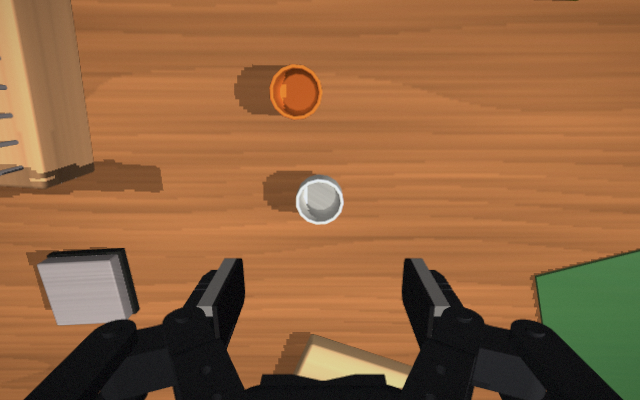

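The wrist view shows the cup rim at (320,201), the orange cup at (296,91) well clear of the fingers, and the bench block at left (90,285). I descend and grip.

Call:
servo_tool(
  commands=[
    [[-3.5,-4.5,20,0,0,0],[0,0,30,0,0,0],[0,0,30,0,0,0],[0,0,26,0,0,0],[0,0,16,0,0,0],[0,0,10,0,0,0],[0,0,0,0,0,0],[0,0,0,0,0,0]],
  ],
)

```text
time: 3.32
tool_pos: [0.6595, 0.2046, 0.0104]
tool_rot: [-0.0, 1.0, 0.0, 0.001]
force: [0.1, 0.3, -0.3]
opening: 0.821
grasp_force: 0.0
```

Call:
servo_tool(
  commands=[
    [[0,0,0,0,0,0],[0,0,0,0,0,0],[0,0,0,0,0,0],[0,0,0,0,0,0],[0,0,0,0,0,0],[0,0,0,0,0,0]],
  ],
  jaw=25,
)

```text
time: 4.08
tool_pos: [0.6596, 0.2045, 0.0106]
tool_rot: [-0.0, 1.0, 0.0, 0.001]
force: [-0.5, -0.6, 5.6]
opening: 0.421
grasp_force: 60.1
```

Call:
servo_tool(
  commands=[
    [[0,0,-15,0,0,0],[0,0,-30,0,0,0],[0,0,-30,0,0,0],[0,0,-25,0,0,0],[30,-4,0,0,0,0],[40,-6,0,0,0,0],[40,-6,0,0,0,0],[40,-6,0,0,0,0],[40,-6,0,0,0,0],[30,-5,0,0,0,0],[6,0,0,0,0,0],[0,0,0,0,0,0],[0,0,0,0,0,0],[0,0,0,0,0,0]],
  ],
)

```text
time: 5.82
tool_pos: [0.4339, 0.1715, 0.1093]
tool_rot: [-0.0, 1.0, 0.0, 0.0]
force: [0.1, 0.4, -1.0]
opening: 0.415
grasp_force: 60.0
```

Run:
```python
from h import *
im,c=shot("wrist","w2.png")
print(proj(c,[[.433,.171,.032],[.433,.171,.126]]))
shot("top","t2.png")
```

```text
[[324.3891 210.4179]
 [325.4076 286.9131]]
```

View pics/w2.png

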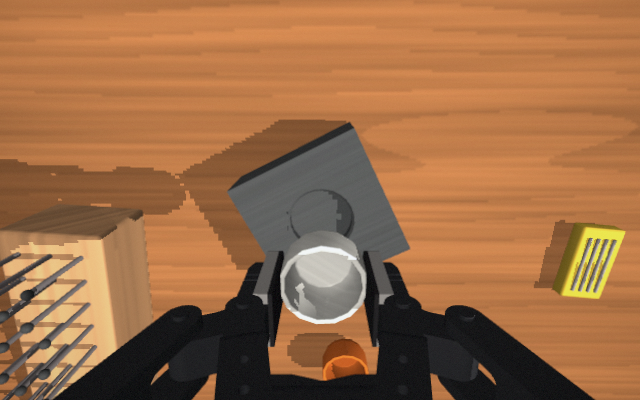

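The cup is held level, with its rim centred at (324,284). The pocket at (321,218) is half hidden behind it, so I shift 45 mm outward to see the whole pocket.

Call:
servo_tool(
  commands=[
    [[-25,0,0,0,0,0],[-20,0,0,0,0,0],[0,0,0,0,0,0],[0,0,0,0,0,0]],
  ],
)

```text
time: 6.42
tool_pos: [0.4766, 0.171, 0.1089]
tool_rot: [-0.0, 1.0, -0.0, -0.001]
force: [-0.9, -0.1, -1.6]
opening: 0.419
grasp_force: 60.0
```

Run:
```python
from h import *
im,c=shot("wrist","w3.png")
u,v=proj(c,[[.433,.171,.04]])[0].astype(int);print(u,v, ctrl.read_state()["tool_pos"])
cr=cv2.resize(im[max(0,v-90):v+140,u-130:u+130],None,fx=3,fy=3,interpolation=2)[:600]
print(u-130,max(0,v-90)); cv2.imwrite("pics/c3.png",cr)
g=cv2.cvtColor(im,cv2.COLOR_BGR2GRAY)
```

```text
325 149 [0.4764 0.1709 0.109 ]
195 59
```

View pics/c3.png

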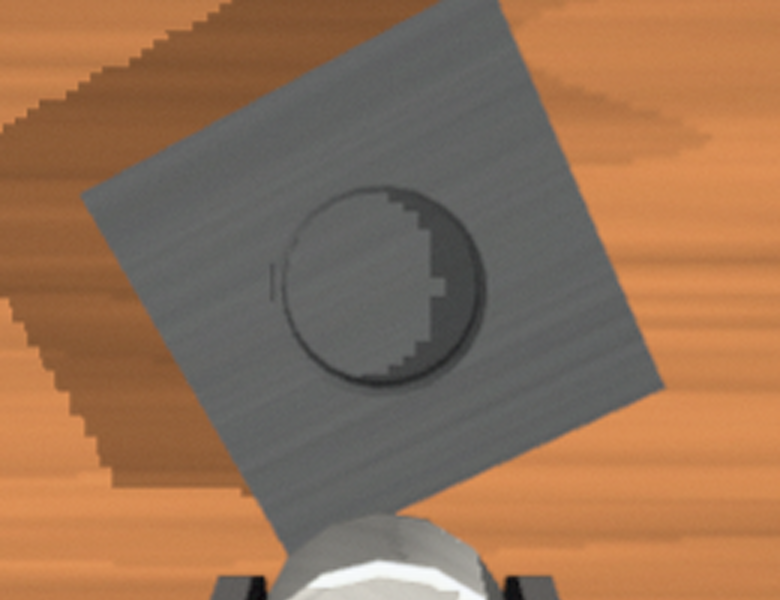

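The whole pocket is visible, with its edge circle centred at crop (383.5,286.5), which is image (322.5,154.2). The block's left and right corners are at crop (82,195) and (665,385). Next I compare the pocket with the held cup's rim.

Run:
```python
from h import *
s=ctrl.read_state();c=cam("wrist",s)
q=lambda a:np.array(a)/3+[195-.33,59-.33]
P=plane(c,q([[383.5,286.5],[281,286.5],[487,286.5],[383.5,185],[383.5,388],[82,195],[665,385]]),.04)
print(P[:,:2],"corner mid",P[5:].mean(0)[:2],np.linalg.norm(P[5]-P[6]))
for f in("w2.png","w3.png"):
    im=cv2.imread("pics/"+f);h=cv2.cvtColor(im,cv2.COLOR_BGR2HSV)
    m=(h[...,1]<60)&(h[...,2]>185); m[:220]=0;m[:,:260]=0;m[:,390:]=0
    ys,xs=np.nonzero(m);b=cv2.convexHull(np.c_[xs,ys].astype(np.int32));e=cv2.fitEllipse(b)
    s2=dict(s);
    if f=="w2.png": s2["tool_pos"]=np.array([.4339,.1715,.1093])
    z=s2["tool_pos"][2]-.0106+.026
    print(f,e,plane(cam("wrist",s2),[e[0]],z)[0]-s2["tool_pos"])
```

```text
[[0.4358 0.1692]
 [0.4358 0.1482]
 [0.4359 0.1904]
 [0.4156 0.1692]
 [0.4574 0.1692]
 [0.4176 0.1093]
 [0.4568 0.2285]] corner mid [0.4372 0.1689] 0.12549287275712
w2.png ((323.07867431640625, 284.7290344238281), (78.32183837890625, 86.58586883544922), 88.57431030273438) [-0.001  -0.0014  0.0154]
w3.png ((323.0998229980469, 284.6487731933594), (78.73248291015625, 86.71063995361328), 86.76875305175781) [-0.0011 -0.0014  0.0154]
```

Call:
servo_tool(
  commands=[
    [[20,-0.4,0,0,0,0],[19.2,0,0,0,0,0],[0,0,20,0,0,0],[0,0,20,0,0,0],[0,0,12,0,0,0],[0,0,4,0,0,0],[0,0,0,0,0,0],[0,0,0,0,0,0],[0,0,0,0,0,0]],
  ],
)

```text
time: 7.6
tool_pos: [0.439, 0.171, 0.0538]
tool_rot: [-0.0, 1.0, 0.0, 0.001]
force: [-0.9, -0.3, 0.1]
opening: 0.42
grasp_force: 60.0
```

Call:
servo_tool(
  commands=[
    [[1.8,-0.5,0,0,0,0],[0,0,4,0,0,0],[0,0,3,0,0,0],[0,0,2,0,0,0],[0,0,1.5,0,0,0],[0,0,0,0,0,0],[0,0,0,0,0,0],[0,0,0,0,0,0]],
  ],
)

```text
time: 8.6
tool_pos: [0.4368, 0.1703, 0.0429]
tool_rot: [-0.0, 1.0, 0.0, 0.0]
force: [0.2, -1.2, -1.0]
opening: 0.419
grasp_force: 60.0
```

Call:
servo_tool(
  commands=[
    [[0,0,0,0,0,0],[0,0,0,0,0,0],[0,0,0,0,0,0],[0,0,0,0,0,0]],
  ],
  jaw=60,
)

```text
time: 9.1
tool_pos: [0.4367, 0.1703, 0.0428]
tool_rot: [-0.0, 1.0, 0.0, 0.0]
force: [0.3, -0.5, -0.1]
opening: 0.701
grasp_force: 0.0
```

Call:
servo_tool(
  commands=[
    [[0,0,-10,0,0,0],[0,0,-20,0,0,0],[0,0,-30,0,0,0],[0,0,-30,0,0,0],[-20,0,-10,0,0,0],[-15,0,0,0,0,0],[0,0,0,0,0,0],[0,0,0,0,0,0],[0,0,0,0,0,0]],
  ],
)

```text
time: 10.22
tool_pos: [0.4705, 0.17, 0.1421]
tool_rot: [-0.0, 1.0, -0.0, -0.001]
force: [0.3, 0.3, -0.1]
opening: 0.702
grasp_force: 0.0
```

Run:
```python
from h import *
im,c=shot("wrist","w4.png");print(ctrl.read_state()["tool_pos"])
u,v=proj(c,[[.436,.169,.05]])[0].astype(int)
x0,y0=u-80,max(0,v-75);cv2.imwrite("pics/c4.png",cv2.resize(im[y0:y0+150,x0:x0+160],None,fx=4,fy=4,interpolation=2));print(x0,y0)
```

```text
[0.4707 0.1701 0.1423]
243 82
```

View pics/c4.png

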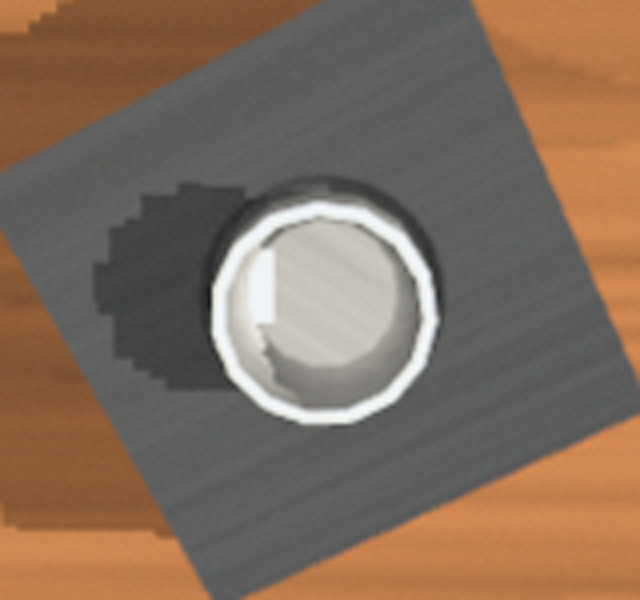

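The cup sits upright in the pocket, with its rim centred at crop (324.5,312.5) and the pocket edge showing concentrically around it. I check its height and centre, and measure the punch and bur stand, before moving.

Run:
```python
from h import *
c=cam("wrist",ctrl.read_state())
q=lambda a:np.array(a)/4+[243-.37,82-.37]
for z in(.050,.058,.066):
    P=plane(c,q([[324.5,312.5],[211,312.5],[438,312.5],[324.5,200],[324.5,425]]),z);print(z,P[0],P[2][1]-P[1][1],P[4][0]-P[3][0])
# punch: red handle/collar in top & scene
for n in("top","scene"):
    im=cv2.imread(f"pics/{n}0.png");c=cam(n);X=[[.471,-.191,z] for z in(.06,.065,.135)];print(n,proj(c,X))
    h=cv2.cvtColor(im,cv2.COLOR_BGR2HSV);m=(h[...,1]>150)&((h[...,0]<6)|(h[...,0]>174))
    for b in blobs(m,40):
        r=cv2.boundingRect(b);print(r,cv2.minAreaRect(b))
```

```text
0.05 [0.4382 0.1692 0.05  ] 0.03888000754325863 0.03901302600563944
0.058 [0.4366 0.1691 0.058 ] 0.03754901412215608 0.037677478915196294
0.066 [0.435  0.1691 0.066 ] 0.036218020701053594 0.03634193182475315
top [[407.6749 246.4637]
 [408.1368 246.1907]
 [415.2242 241.9973]]
(8, 336, 40, 31) ((26.98076629638672, 350.40386962890625), (28.24072265625, 39.81157302856445), 78.69007110595703)
(588, 373, 39, 8) ((606.9345703125, 376.7862548828125), (38.36701583862305, 6.2284111976623535), 4.763641834259033)
(407, 234, 18, 14) ((415.0058288574219, 240.27645874023438), (11.822710990905762, 17.2459716796875), 77.47119140625)
(581, 307, 38, 6) ((599.5, 309.5), (5.0, 37.0), 90.0)
scene [[270.8831 162.8373]
 [270.7338 161.4056]
 [268.5466 140.4458]]
(619, 196, 21, 34) ((629.0, 212.5), (33.0, 20.0), 90.0)
(260, 140, 11, 25) ((264.9200134277344, 151.9399871826172), (24.74873924255371, 8.626703262329102), 81.8698959350586)
(157, 86, 18, 25) ((166.08419799804688, 97.57809448242188), (29.40964126586914, 4.954151630401611), 54.1623420715332)
(187, 64, 15, 24) ((194.576904296875, 75.11537170410156), (26.902956008911133, 3.60555100440979), 56.30992889404297)
```

The rim diameter matches a seated cup: 37.6 mm at z=0.058, centred at (0.4366, 0.1691). Now I cross high to the punch.

Call:
servo_tool(
  commands=[
    [[0,0,-40,0,0,0],[0,-10,-40,0,0,0],[0,-30,0,0,0,0],[0,-40,0,0,0,0],[0,-40,0,0,0,0],[0,-40,0,0,0,0],[0,-40,0,0,0,0],[0,-40,0,0,0,0],[0,-40,0,0,0,0],[0,-40,0,0,0,0],[-5,-30,0,0,0,0],[0,-18,0,0,0,0],[0,0,0,0,0,0],[0,0,0,0,0,0],[0,0,0,0,0,0]],
  ],
  jaw=65,
)

```text
time: 12.15
tool_pos: [0.4767, -0.1966, 0.2229]
tool_rot: [-0.001, 1.0, 0.0, -0.0]
force: [-0.5, -0.6, 0.7]
opening: 0.758
grasp_force: 0.0
```

Run:
```python
from h import *
im,c=shot("wrist","w5.png");print(ctrl.read_state()["tool_pos"],proj(c,[[.476,-.198,.135],[.476,-.198,.065]]))
h=cv2.cvtColor(im,cv2.COLOR_BGR2HSV);m=(h[...,1]>150)&((h[...,0]<6)|(h[...,0]>174))
for b in blobs(m,200): print(cv2.boundingRect(b),cv2.minAreaRect(b))
```

```text
[ 0.4768 -0.1967  0.2229] [[322.9543 205.6938]
 [322.9003 180.515 ]]
(301, 172, 34, 52) ((317.5, 197.5), (51.0, 33.0), 90.0)
```

View pics/w5.png

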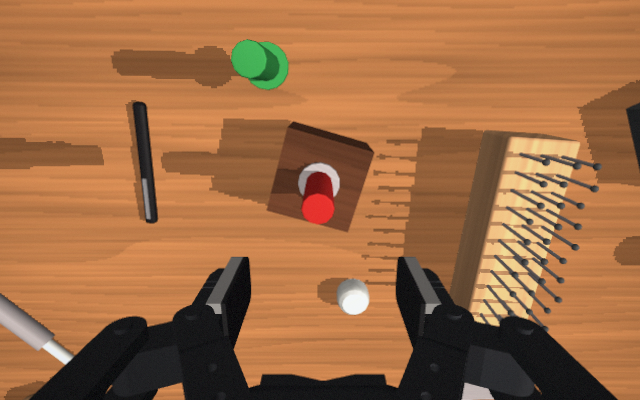

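The view shows the punch handle top at (318,207) and the collar at (319,183). The green look-alike at (250,60) and the inverted cup at (353,297) are clear of the fingers. I descend and grip the handle.

Call:
servo_tool(
  commands=[
    [[-0.8,-3.3,20,0,0,0],[0,0,30,0,0,0],[0,0,30,0,0,0],[0,0,28,0,0,0],[0,0,20,0,0,0],[0,0,10,0,0,0],[0,0,0,0,0,0],[0,0,0,0,0,0],[0,0,0,0,0,0]],
  ],
)

```text
time: 13.32
tool_pos: [0.4784, -0.2013, 0.0857]
tool_rot: [-0.0, 1.0, -0.0, 0.001]
force: [-0.6, -0.5, -0.2]
opening: 0.762
grasp_force: 0.0
```

Call:
servo_tool(
  commands=[
    [[0,0,0,0,0,0],[0,0,0,0,0,0],[0,0,0,0,0,0],[0,0,0,0,0,0],[0,0,0,0,0,0],[0,0,0,0,0,0],[0,0,0,0,0,0]],
  ],
  jaw=10,
)

```text
time: 14.2
tool_pos: [0.4778, -0.201, 0.0851]
tool_rot: [-0.0, 1.0, 0.0, 0.0]
force: [-0.7, 1.7, 6.1]
opening: 0.263
grasp_force: 58.5
```

Call:
servo_tool(
  commands=[
    [[0,0,-8,0,0,0],[0,0,-15,0,0,0],[0,0,-25,0,0,0],[0,0,-30,0,0,0],[0,0,-30,0,0,0],[0,0,-22,0,0,0],[0,0,-12,0,0,0],[0,0,0,0,0,0],[0,0,0,0,0,0],[0,0,0,0,0,0]],
  ],
)

```text
time: 15.45
tool_pos: [0.4769, -0.2007, 0.2257]
tool_rot: [-0.0, 1.0, 0.0, -0.001]
force: [-0.1, 0.4, -1.7]
opening: 0.266
grasp_force: 58.8
```

Run:
```python
from h import *
im,c=shot("wrist","w6.png");s=ctrl.read_state();tp=s["tool_pos"];print(tp)
im2,c2=shot("scene","s6.png")
for off in(0,):
    N=tp+[0,0,-.0751]
    for n,cc in(("w",c),("s",c2)): print(n,proj(cc,[N,N+[0,0,.011],N+[0,0,.05],N+[0,0,.055],N+[0,0,.125]]))
u,v=proj(c2,[N+[0,0,.06]])[0].astype(int)
a=cv2.resize(im2[v-40:v+40,u-40:u+40],(400,400),interpolation=2)
b=cv2.resize(im[150:350,220:420],(400,400),interpolation=2);cv2.imwrite("pics/c6.png",np.hstack([b,a]));print(u-40,v-40)
```

```text
[ 0.477  -0.2008  0.2258]
w [[324.9742 213.1915]
 [325.0901 219.081 ]
 [325.6087 245.4224]
 [325.691  249.5982]
 [327.592  345.9995]]
s [[263.4338 135.8262]
 [263.0337 132.3004]
 [261.569  119.4011]
 [261.3758 117.7008]
 [258.5311  92.6964]]
221 75
```

View pics/c6.png

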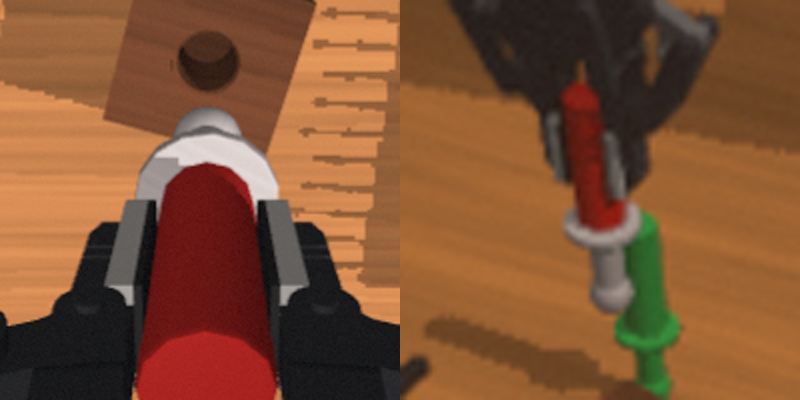

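The punch hangs upright in the pads: wrist-crop nose at (208,107), collar centre at column 207, and the scene crop shows it vertical. I check pitch and offset against the geometry numerically.

Run:
```python
from h import *
from scipy.optimize import least_squares
s=ctrl.read_state();tp=s["tool_pos"];c=cam("wrist",s);N0=tp+[0,0,-.0751]
obs=dict(ball=203.5,collar=217.5,hb=232.5,ht=316.)
K,D,R,t=c;o=-R.T@t
def rows(dx,dz,th):
    ax=np.array([np.sin(th),0,np.cos(th)]);nx=np.array([np.cos(th),0,-np.sin(th)]);G=tp+[dx,0,.019];N=G-ax*(.0941)+[0,0,dz]
    B=N+ax*.011;d=o-B;d[1]=0;L=np.linalg.norm(d);u=d/L;a=np.arcsin(.011/L)
    # tangent point on near (robot) side
    p=np.array([-u[2],0,u[0]]);p=p if p[0]<0 else -p
    T=B+.011*(np.sin(a)*u+np.cos(a)*p)
    P=[T,max([N+ax*.05-nx*.019,N+ax*.055-nx*.019],key=lambda X:-proj(c,[X])[0,1]),N+ax*.055-nx*.012,N+ax*.125-nx*.012]
    return proj(c,P)[:,1],N
print(rows(0,0,0)[0],list(obs.values()))
f=least_squares(lambda x:rows(*x)[0]-list(obs.values()),[0,0,0],x_scale=[.001,.001,.01])
print(f.x,f.fun,rows(*f.x)[1]-tp)
```

```text
[201.5676 211.2988 227.7123 313.6448] [203.5, 217.5, 232.5, 316.0]
[ 0.0137 -0.0211  0.0663] [ 0.0254  0.0639 -0.1022  0.0122] [ 0.0075  0.     -0.096 ]
```

Run:
```python
from h import *
im=cv2.imread("pics/w6.png")
for r in range(198,240): print(r,im[r,321:326:2].mean(0).astype(int),end=' | ')
h=cv2.cvtColor(im,cv2.COLOR_BGR2HSV)
print()
for r in(208,212,222,230,240,245,250):
    x=np.nonzero(h[r,270:380,1]<70)[0]+270;print(r,x.min(),x.max())
cv2.imwrite("pics/c6b.png",cv2.resize(im[195:330,265:385],None,fx=4.4,fy=4.4,interpolation=0))
```

```text
198 [ 50  77 129] | 199 [ 52  78 131] | 200 [ 51  78 130] | 201 [ 50  75 127] | 202 [ 51  74 122] | 203 [ 68  78 106] | 204 [ 96  97 103] | 205 [109 111 117] | 206 [120 121 129] | 207 [130 130 139] | 208 [139 140 149] | 209 [148 150 159] | 210 [155 157 167] | 211 [162 163 174] | 212 [146 147 157] | 213 [ 93  95 101] | 214 [89 90 94] | 215 [92 93 98] | 216 [108 110 117] | 217 [162 164 175] | 218 [208 211 221] | 219 [209 212 222] | 220 [207 210 221] | 221 [205 209 221] | 222 [206 209 221] | 223 [205 208 220] | 224 [208 210 222] | 225 [210 212 223] | 226 [210 214 224] | 227 [211 215 225] | 228 [211 214 224] | 229 [209 211 222] | 230 [186 189 208] | 231 [110 112 154] | 232 [ 21  23 112] | 233 [ 21  24 109] | 234 [ 21  22 109] | 235 [ 21  22 107] | 236 [ 20  21 105] | 237 [ 19  22 106] | 238 [ 18  20 106] | 239 [ 21  22 106] | 
208 312 335
212 309 338
222 301 345
230 294 353
240 289 357
245 288 358
250 284 362
```

View pics/c6b.png

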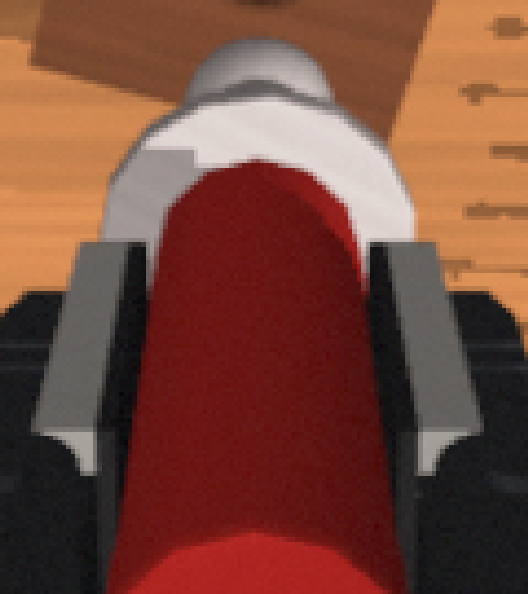

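Run:
```python
from h import *
from scipy.optimize import least_squares
s=ctrl.read_state();tp=s["tool_pos"];c=cam("wrist",s);K,D,R,t=c;o=-R.T@t
obs=np.array([203.2,212.3,216.7,231.,315.9])
def rows(dx,th,dz):
    ax=np.array([np.sin(th),0,np.cos(th)]);nx=np.array([np.cos(th),0,-np.sin(th)]);N=tp+[dx,-.0014,.019+dz]-ax*.0941
    B=N+ax*.011;d=o-B;d[1]=0;L=np.linalg.norm(d);u=d/L;a=np.arcsin(.011/L);p=np.array([-u[2],0,u[0]]);p=p*-np.sign(p[0])
    return proj(c,[B+.011*(np.sin(a)*u+np.cos(a)*p),N+ax*.05-nx*.019,N+ax*.055-nx*.019,N+ax*.055-nx*.012,N+ax*.125-nx*.012])[:,1],N
print(rows(0,0,0)[0],obs)
for dz in(0,-.003,-.006):
    f=least_squares(lambda x:rows(*x,dz)[0]-obs,[0,0],x_scale=[.001,.01]);print(dz,f.x,f.fun,rows(*f.x,dz)[1]-tp)
```

```text
[201.5688 211.3004 214.6719 227.7139 313.6479] [203.2 212.3 216.7 231.  315.9]
0 [ 0.001 -0.003] [ 0.1987  1.0008 -0.0083 -1.3035  0.1002] [ 0.0013 -0.0014 -0.0751]
-0.003 [0.0026 0.0088] [-0.25    1.2575  0.3068 -1.2756 -0.0632] [ 0.0018 -0.0014 -0.0781]
-0.006 [0.0043 0.0207] [-0.6843  1.5098  0.6148 -1.2464 -0.2299] [ 0.0024 -0.0014 -0.0811]
```

The punch is upright to within about 0.01 rad and its nose sits 75 mm below the TCP. I carry it across with the nose at about 150 mm, against burs at 105 mm.

Call:
servo_tool(
  commands=[
    [[0,15,-5,0,0,0],[0,25,0,0,0,0],[0,30,0,0,0,0],[0,30,0,0,0,0],[0,30,0,0,0,0],[0,30,0,0,0,0],[0,30,0,0,0,0],[0,30,0,0,0,0],[0,30,0,0,0,0],[0,30,0,0,0,0],[10,30,0,0,0,0],[15,30,0,0,0,0],[12,20,0,0,0,0],[5,11,0,0,0,0],[0,0,0,0,0,0],[0,0,0,0,0,0],[0,0,0,0,0,0]],
  ],
)

```text
time: 17.68
tool_pos: [0.4359, 0.1694, 0.2318]
tool_rot: [0.0, 1.0, -0.0, 0.0]
force: [-0.2, -0.5, -3.0]
opening: 0.267
grasp_force: 59.0
```

Call:
servo_tool(
  commands=[
    [[0.8,1,15,0,0,0],[0,0,22,0,0,0],[0,0,20,0,0,0],[0,0,12,0,0,0],[0,0,6,0,0,0],[0,0,0,0,0,0],[0,0,0,0,0,0],[0,0,0,0,0,0]],
  ],
)

```text
time: 18.68
tool_pos: [0.4352, 0.1712, 0.1574]
tool_rot: [-0.0, 1.0, 0.0, 0.001]
force: [-0.4, -0.0, -2.0]
opening: 0.263
grasp_force: 59.0
```

Run:
```python
from h import *
im2,c2=shot("scene","s7.png");tp=ctrl.read_state()["tool_pos"];print(tp)
N=tp-[0,0,.075];C=np.array([.436,.170,.058])
print(proj(c2,[N,N+[0,0,.055],C]))
u,v=proj(c2,[(N+C)/2])[0].astype(int);print(u-40,v-40)
im,c=shot("wrist","w7.png")
cv2.imwrite("pics/c7.png",np.hstack([cv2.resize(im2[v-40:v+40,u-40:u+40],(400,400),interpolation=2),cv2.resize(im[150:350,220:420],(400,400),interpolation=2)]))
```

```text
[0.435  0.1712 0.1573]
[[407.7608 188.2737]
 [410.8293 171.536 ]
 [405.8966 195.4227]]
366 151
```

View pics/c7.png

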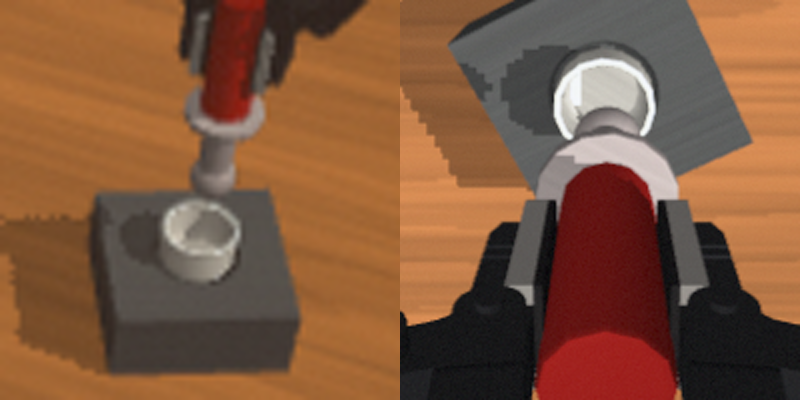

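The ball nose (scene crop (213,193)) is above the cup (rim centre (200,227)). In the wrist crop the nose at column 609 against the rim at 605.5 means about 1 mm too far left in y, so I correct that and go down the last 15 mm.

Call:
servo_tool(
  commands=[
    [[0,-1,5,0,0,0],[0,0,5,0,0,0],[0,0,3.5,0,0,0],[0,0,2,0,0,0],[0,0,0,0,0,0],[0,0,0,0,0,0],[0,0,0,0,0,0],[0,0,0,0,0,0]],
  ],
)

```text
time: 19.77
tool_pos: [0.4348, 0.17, 0.1414]
tool_rot: [-0.0, 1.0, 0.0, 0.0]
force: [0.1, -0.1, -2.8]
opening: 0.267
grasp_force: 59.0
```

Run:
```python
from h import *
im,c=shot("wrist","w8.png");s=ctrl.read_state();tp=s["tool_pos"];print(tp,s["force"],s["grasp_force"])
N=tp+[.0015,-.0014,-.075]
print(proj(c,[N,[.4364,.1691,.058],[.4364,.1691,.058]+np.array([-.019,0,0])]))
h=cv2.cvtColor(im,cv2.COLOR_BGR2HSV)
m=(h[...,1]<60)&(h[...,2]>225)
col=im[150:220,323].mean(1).astype(int);print(list(enumerate(col,150)))
for r in range(180,206,4):
    x=np.nonzero(h[r,270:380,2]>215)[0]+270;print(r,x.min() if len(x) else 0,x.max() if len(x) else 0)
```

```text
[0.4347 0.17   0.1414] [-0.069   0.6019 -2.6555] 59.01285231113434
[[322.9911 214.9306]
 [323.6889 210.9086]
 [323.7004 184.3524]]
[(150, np.int64(97)), (151, np.int64(95)), (152, np.int64(95)), (153, np.int64(96)), (154, np.int64(99)), (155, np.int64(98)), (156, np.int64(99)), (157, np.int64(100)), (158, np.int64(99)), (159, np.int64(99)), (160, np.int64(98)), (161, np.int64(99)), (162, np.int64(98)), (163, np.int64(97)), (164, np.int64(99)), (165, np.int64(100)), (166, np.int64(99)), (167, np.int64(99)), (168, np.int64(96)), (169, np.int64(95)), (170, np.int64(97)), (171, np.int64(98)), (172, np.int64(97)), (173, np.int64(98)), (174, np.int64(98)), (175, np.int64(90)), (176, np.int64(77)), (177, np.int64(90)), (178, np.int64(98)), (179, np.int64(102)), (180, np.int64(114)), (181, np.int64(116)), (182, np.int64(115)), (183, np.int64(117)), (184, np.int64(118)), (185, np.int64(181)), (186, np.int64(240)), (187, np.int64(246)), (188, np.int64(235)), (189, np.int64(198)), (190, np.int64(193)), (191, np.int64(192)), (192, np.int64(192)), (193, np.int64(195)), (194, np.int64(195)), (195, np.int64(201)), (196, np.int64(197)), (197, np.int64(197)), (198, np.int64(198)), (199, np.int64(200)), (200, np.int64(201)), (201, np.int64(203)), (202, np.int64(190)), (203, np.int64(142)), (204, np.int64(91)), (205, np.int64(103)), (206, np.int64(115)), (207, np.int64(125)), (208, np.int64(133)), (209, np.int64(141)), (210, np.int64(149)), (211, np.int64(158)), (212, np.int64(139)), (213, np.int64(84)), (214, np.int64(86)), (215, np.int64(87)), (216, np.int64(98)), (217, np.int64(158)), (218, np.int64(207)), (219, np.int64(202))]
180 0 0
184 0 0
188 312 335
192 306 341
196 304 345
200 304 347
204 303 348
```

The rim edge is at row 185, about 1 px (roughly 0.6 mm) from prediction. The nose is centred within about 1 mm and roughly 8 mm above the rim, so I hand in.

```bash
python3 -c "
from bench import ctrl
print(ctrl.close_job())"
```

```text
the job is handed in; nothing more can be done
None
```

I handed the job in at about 20 s of the 66 s allowed: by the last camera check, the cup is seated hollow side up in the pocket and let go, and the red-handled punch is held upright about 8 mm above its rim, centred within about 1 mm; the hand-in gave no verdict.

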